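# Push the lens-tissue carton home down its dispenser lane

### The job

Load the lens-tissue dispenser: with the fingers, push the white and blue carton of lens tissue along the grey plate and down the narrow lane between the two aluminium rails, until its end sits against the orange stop, then leave it there. Only push it, never lift or tip it or let it slide off the plate, and let neither the carton nor the robot touch a rail. Leave the bottles, dish and everything else around the lane where they are.

Things in the scene. Friction and masses are not known exactly. Their poses are not given: they have to be found in the camera images.
- tissue_carton: flat white carton of lens tissue, blue printed top, 70 x 110 x 18 mm (x, y, z), solid, 80 to 170 g, friction about 0.5 to 1. Origin: centre of its underside; z up. It starts flat on the grey plate with its centre 100 to 130 mm before lane_mouth, up to 25 mm off the centre line; its y axis (long side) points toward the stop within 13 degrees
- lane_mouth (a point): midway between the near ends of the two rails, on top of the grey base plate (fixed, 5 mm above the table). x points level into the lane, to the stop; y left of that; z up. The plate reaches 90 mm either side of the centre line and 215 mm before the mouth (x = -215 mm): the flat open apron where the carton starts
- lane_end (a point): centre of the face of the end stop's orange pad, at the level of the plate's top, 220 mm beyond lane_mouth, same axes. The stop is rigid and 22 mm high, the pad 76 mm wide. Home, the carton's leading short end lies against this face, its centre 55 mm before this point
- rail_left: aluminium guide rail on the lane's +y side, fixed, 222 mm long, 10 mm thick, 20 mm above the plate, with a foot 3 mm high and 12 mm wide outside. Inner face 45 mm from the centre line (lane 90 mm wide inside). Origin not on the rail: on the lane's centre line at table height, 35 mm inside the mouth
- rail_right: the same rail mirrored, on the lane's -y side; same origin
- stain_vial: bystander, to be left alone: a brown glass stain vial with a white screw cap, 25 mm across, 59 mm tall, upright on the table beside the rail at the lane's +y side. Origin at the centre of its underside
- petri_dish: bystander, to be left alone: a round clear petri dish with pink agar, 64 mm across, 14 mm high, on the table beside the rail at the lane's -y side. Origin at the centre of its underside
- sample_flask: bystander, to be left alone: a clear, pale square sample flask with a white ribbed cap, 50 x 43 mm, 87 mm tall, upright on the table beyond the end stop. Origin at the centre of its underside
- slide_carton: bystander, to be left alone: a small green carton of microscope slides, 78 x 28 x 20 mm, lying on the table beside the -y rail near the end stop. Origin at the centre of its underside
- ink_bottle: bystander, to be left alone: a small black bottle, 20 x 30 mm, 54 mm tall, upright on the table beside the +y rail near the end stop. Origin at the centre of its underside
Mind the look-alikes: they are no part of the job. There is more than one size of the tissue_carton; the job needs the middle-sized.

How it is judged:
By the outcome, as a careful person would: the job done as asked, in the order asked, and still so for the second after the job is handed in, with the robot touching nothing.
It also fails if it takes over 72 s, if anything falls off the work surface, if the arm or the gripper's body presses on something with over 40 N, if the wrist force passes 120 N, or if a joint passes its speed limit or range.

### The arm

A 6-joint arm with a two-finger parallel gripper is mounted at the origin on a cart in front of the work surface, level with it; the furniture and walls round the work are solid. World frame = base frame: x ahead of the robot, y to its left, z up, the work surface at z = 0. Lengths are in m, angles in rad, forces in N, time in s.
With the tool pointing down it reaches from about 0.3 to 0.875 m from the base axis. Payload 6.4 kg.
Tool frame: the origin (TCP) lies midway between the tips of the shut fingers; the grasp point (between the pads) lies 19 mm behind it (ctrl.tcp_to_grasp is the distance from the TCP to the grasp point, in m); z points along the fingers, y is the direction in which the jaws open and shut (so a half turn about z gives the same grasp; the last joint's range is limited). The gripper opens to 85 mm and grips with 20 to 120 N. Pads are 22 mm wide; open, the fingers measure 114 mm over their backs; the gripper's body (76 mm by 85 mm) begins 54 mm behind the grasp point. The pads swing forward as they close: fully open they stand 13 mm farther back than shut.
Start: joints at [-1.389, 0.181, 1.607, -0, 1.354, -0.206], TCP at [0.217, -0.532, 0.194] pointing down, gripper open.
Joint ranges: [-2.99, 2.99], [-0.89, 2.07], [0.3, 2.58], [-1.14, 4.28], [0, 2.63], [-3.12, 3.12]. Speed limits (rad/s): [2.57, 2.57, 3.01, 3.14, 3.14, 3.14].

### API

Orientations are given as a unit quaternion [w, x, y, z].
In Python, from bench import monitor, imaging, order, spotter, ctrl gives the robot as it stands.
- The arm moves only by the shell command python3 -m pendant 'ROWS'. ROWS is JSON, a list that holds one entry, the list of rows, each a list of 5 numbers: the shift along the world's x, y, z in mm, then the turn about the world's z in degrees, then the finger opening in mm, from 0 to 85.4. A call has 1 to 8 rows; each row shifts and turns the commanded pose from where the row before left it; what a row does not reach is not made up. A row lasts 1/8 s, in which the tool goes at most 62.5 mm and 10.7 degrees, less where a joint would pass 70% of its speed; a pose out of reach is approached as far as the arm can. A call with a gripper value outside its range is refused whole. The fingers move at their own pace and stop on an object; the grip force is fixed at half the most. Time passes only in rows, so rows that do not move let the fingers close. It gives the time, the measured TCP pose, the force and the opening at its end, in the units of the state.
- monitor.get_obs(): the state, without advancing time (a new reading comes with each control period).
- imaging.camera(name): name is "scene" or "top" or "wrist"; returns a dict with "img" (400x640x3 uint8, red, green, blue), "vfov" (degrees; the focal length in pixels is half the picture's height over the tangent of half this angle, whatever the lens; pixels are square), "cx", "cy" (the principal point, pixels), "distortion" ([k1, k2, p1, p2, k3] as OpenCV has them; the pictures are not rectified), "origin" and "orientation" of the camera in the world. Camera axes: x right, y down, z forward; pixel columns grow to the right and rows downward; lengths in m; the calibration is good to about 2 mm. A picture is of the moment at which its call begins. There is no depth.
- order.hand_in(): hands the job in, once; it reports no verdict.
Trained networks look in the newest picture that a camera, given by its name, has taken for a name from the list of things; names that differ only in an ending like _2 or _b are one class to them, and where a whole thing is asked for, a point or a joint stands for the part that bears it (a point fixed in the world has none). Each returns a list of dicts, best first, with "confidence" (0 to 1); they miss things now and then, are a little off and sometimes report something else, mostly with a low value. They report only what shows in the picture. A call takes as long as a camera call. They do not tell look-alikes from the thing itself.
- spotter.recognise(camera, thing): "at" ([x, y, z] in m, in the coordinates of the camera as it stood for that picture, good to about 4 mm: the middle of the surface that is visible of it).
- spotter.tip_of(camera, thing): "at" ([x, y, z] in m, in the coordinates of the camera as it stood for that picture, good to about 4 mm: a listed point, or the origin of a listed thing).
The state is a dict: "time_s": time; "q": joint angles; "dq": joint speeds; "joint_efforts": joint torques, N m; "eef_pos": TCP position; "eef_rot": TCP orientation; "wrist_force": force on the tool from outside, world axes, zero at the start; "torque": the same for the moment, N m; "opening": opening from 0.0 (shut) to 1.0 (fully open).
Only numpy, scipy, OpenCV 4.12 (cv2) and the standard library are available. Lean on these libraries where they do the work, as an engineer would, in place of code of your own. Each camera call takes 0.05 s, during which the arm holds its last target. There are 200 camera calls.

## Working session

There is one attempt and no reset: what is moved stays moved. The work goes in short steps, Python scripts to look and compute and a shell command to move; the robot and the scene stay as the last step left them, time stands still between calls to the robot, and variables do not carry over. Pictures are saved under pics/ and viewed, about 8 in all and at most 12, crops included, and the job is handed in when it is done.

```bash
mkdir -p pics; cat > h.py <<'E'
import numpy as np, cv2
from scipy.spatial.transform import Rotation as R
from bench import monitor, imaging, order, spotter, ctrl
def cam(n):
    c=imaging.camera(n); f=200/np.tan(np.radians(c["vfov"])/2)
    c["K"]=np.array([[f,0,c["cx"]],[0,f,c["cy"]],[0,0,1.]]); c["D"]=np.array(c["distortion"],float)
    q=c["orientation"]; c["R"]=R.from_quat([q[1],q[2],q[3],q[0]]).as_matrix(); c["o"]=np.array(c["origin"]); return c
def world(c,p): return c["R"]@np.array(p)+c["o"]
def px(c,P):
    P=np.atleast_2d(P); Q=(P-c["o"])@c["R"]
    return cv2.projectPoints(Q,np.zeros(3),np.zeros(3),c["K"],c["D"])[0][:,0]
def onz(c,uv,z):
    n=cv2.undistortPoints(np.array(uv,float).reshape(-1,1,2),c["K"],c["D"])[:,0]
    d=np.c_[n,np.ones(len(n))]@c["R"].T
    return c["o"]+d*((z-c["o"][2])/d[:,2])[:,None]
def save(c,n,crop=None,s=1):
    im=c["img"][:,:,::-1]
    if crop: im=im[crop[1]:crop[3],crop[0]:crop[2]]
    cv2.imwrite("pics/"+n,cv2.resize(im,None,fx=s,fy=s,interpolation=cv2.INTER_CUBIC))
E
python3 - <<'E'
from h import *
np.set_printoptions(precision=4,suppress=True)
for n in ("top","scene"):
    c=cam(n); save(c,n+"1.png"); print(n,c["o"],c["R"][:,2],c["K"][0,0])
    for t in ("tissue_carton","lane_mouth","lane_end","rail_left","rail_right","stain_vial","sample_flask"):
        for f in (spotter.recognise,spotter.tip_of):
            try:
                for d in f(n,t)[:4]:
                    w=world(c,d["at"]); print(t,f.__name__,round(d["confidence"],2),w,px(c,w)[0].round())
            except Exception as e: print(t,f.__name__,e)
E
```

```text
top [0.4716 0.0028 1.0834] [ 0.0934  0.0041 -0.9956] 448.6041170305466
tissue_carton call 0.97 [ 0.6007 -0.3463  0.0301] [473. 191.]
tissue_carton call 0.89 [ 0.7324 -0.1116  0.0158] [373. 136.]
tissue_carton call 0.84 [ 0.5528 -0.1044  0.0289] [371. 210.]
tissue_carton call 0.94 [ 0.5989 -0.351   0.0014] [471. 193.]
tissue_carton call 0.71 [ 0.7337 -0.1165  0.0018] [375. 137.]
tissue_carton call 0.66 [ 0.5469 -0.1036  0.0079] [369. 213.]
lane_mouth call 0.74 [0.5306 0.0377 0.0088] [311. 219.]
lane_mouth call 0.8 [ 0.5374 -0.002   0.0046] [327. 216.]
lane_end call 0.61 [0.5284 0.0367 0.0069] [311. 220.]
lane_end call 0.83 [0.5209 0.2188 0.0076] [235. 222.]
rail_left call 0.81 [0.4782 0.104  0.0114] [282. 240.]
rail_left call 0.26 [0.5337 0.0364 0.0035] [311. 218.]
rail_left call 0.21 [0.4017 0.0758 0.0571] [292. 274.]
rail_left call 0.22 [0.6773 0.0587 0.0013] [303. 159.]
rail_right call 0.74 [0.5827 0.1128 0.0134] [280. 197.]
stain_vial call 0.52 [0.4011 0.075  0.0011] [294. 273.]
sample_flask call 0.6 [0.4971 0.2819 0.0565] [203. 231.]
sample_flask call 0.73 [0.4938 0.292  0.004 ] 
[... 435 characters left out ...]
1173  0.0005] [309. 178.]
lane_mouth call 0.6 [0.51   0.0812 0.0039] [314. 227.]
lane_mouth call 0.63 [ 0.5346 -0.0067  0.0028] [331. 211.]
lane_end call 0.63 [0.5079 0.0865 0.0046] [313. 228.]
lane_end call 0.75 [0.5195 0.2134 0.0026] [269. 248.]
rail_left call 0.88 [0.4738 0.1181 0.0142] [313. 235.]
rail_left call 0.59 [0.5364 0.0267 0.0036] [321. 215.]
rail_right call 0.84 [0.5716 0.1158 0.0227] [286. 217.]
rail_right call 0.68 [0.5325 0.0267 0.005 ] [322. 215.]
stain_vial call 0.76 [0.3938 0.0818 0.0353] [350. 233.]
stain_vial call 0.71 [0.4003 0.0743 0.0039] [350. 243.]
sample_flask call 0.77 [0.4753 0.2992 0.0414] [249. 258.]
sample_flask call 0.71 [ 0.4914  0.2882 -0.0036] [251. 270.]
```

View pics/top1.png

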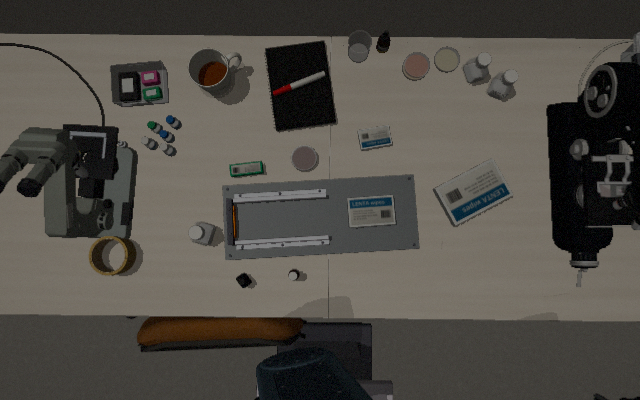

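View pics/scene1.png

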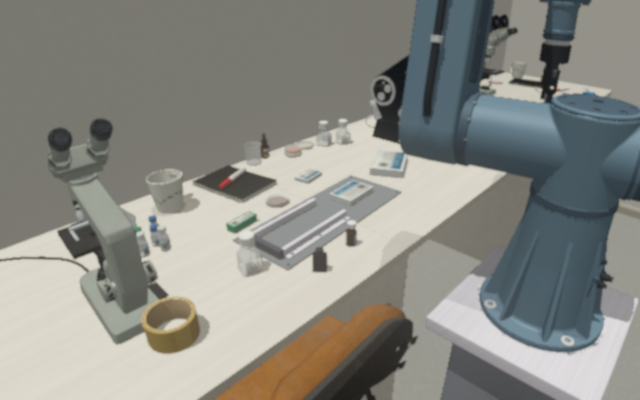

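Candidates for the carton: the large one at (473,191), the one on the plate at (371,211) and the small one at (375,137). I take the middle-sized one, on the plate's apron. Next I check it close up and measure it.

```bash
python3 - <<'E'
from h import *
np.set_printoptions(precision=4,suppress=True)
c=cam("top"); save(c,"crop1.png",(215,165,425,265),3.8)
g=c["img"].astype(float); 
im=cv2.resize(c["img"],None,fx=4,fy=4,interpolation=cv2.INTER_CUBIC)
hsv=cv2.cvtColor(im,cv2.COLOR_RGB2HSV)
print(hsv[4*222,4*340],hsv[4*220,4*365],hsv[4*203,4*365],hsv[4*222,4*410])
o=monitor.get_obs(); print(o["time_s"],o["eef_pos"],o["eef_rot"],o["opening"])
E
```

```text
[120   7  75] [20 23 98] [ 99 183  67] [90  7 69]
1.55 [ 0.2174 -0.5323  0.194 ] [ 0.      0.9813  0.1927 -0.    ] 0.998680613368255
```

View pics/crop1.png

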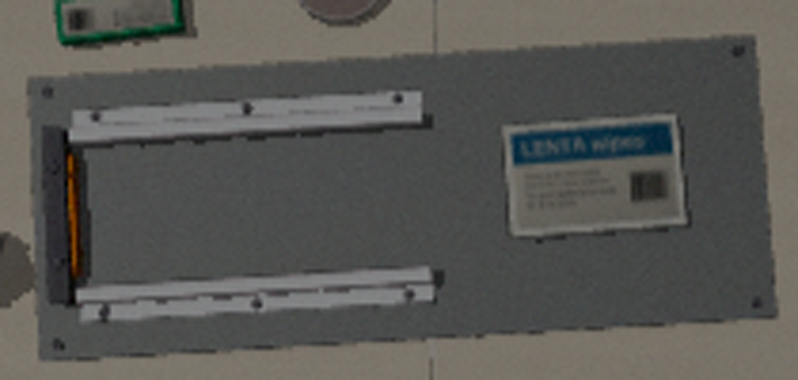

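The crop shows a white and blue carton at crop (504..688, 116..238), on the apron. Rail ends are at about (421,107) and (432,277), and the orange pad is at about (72,215). Now the geometry.

```bash
cat > g.py <<'E'
from h import *
np.set_printoptions(precision=4,suppress=True)
def lanefit(c,crop,s,plate,mid):  # plate corners: far-right(end,-y..), etc as 4 crop px
    pass
E
python3 - <<'E'
from h import *
np.set_printoptions(precision=4,suppress=True)
c=cam("top"); f=lambda a,z: onz(c,np.array(a,float)/3.8+[215-.4,165-.4],z)
ca=f([(504,126),(678,116),(688,225),(511,238)],.023)
pl=f([(28,77),(753,36),(776,316),(40,360)],.005)
ra=f([(70,141),(421,122),(77,290),(432,267)],.025)
pad=f([(74,152),(83,278)],.025)
for n,a in (("carton",ca),("plate",pl),("rails",ra),("pad",pad)): print(n,a[:,:2],np.linalg.norm(np.diff(a,axis=0),axis=1))
ang=lambda d: np.degrees(np.arctan2(d[1],d[0]))
print("plate yaw",ang(pl[0]-pl[1]),ang(pl[3]-pl[2]),ang(pl[1]-pl[2])+90,ang(pl[0]-pl[3])+90)
print("rail yaw",ang(ra[0]-ra[1]),ang(ra[2]-ra[3]))
print("carton yaw",ang(ca[0]-ca[1]),ang(ca[3]-ca[2]),ang(ca[1]-ca[2])+90,ang(ca[0]-ca[3])+90)
yaw=np.radians(np.mean([ang(pl[0]-pl[1]),ang(pl[3]-pl[2])]))
ux=np.array([np.cos(yaw),np.sin(yaw)]);uy=np.array([-ux[1],ux[0]])
m=pl[1:3,:2].mean(0)+.215*ux; m2=(ra[1]+ra[3])[:2]/2
print("mouth plate",m,"rails",m2)
for n,a in (("carton",ca),("rails",ra),("pad",pad)):print(n,np.c_[(a[:,:2]-m)@ux,(a[:,:2]-m)@uy])
print("centre",(ca[:,:2].mean(0)-m)@ux,(ca[:,:2].mean(0)-m)@uy, ca.mean(0))
E
```

```text
carton [[ 0.5811 -0.0491]
 [ 0.5886 -0.1578]
 [ 0.5205 -0.1639]
 [ 0.5112 -0.0539]] [0.109  0.0683 0.1103]
plate [[ 0.6109  0.2538]
 [ 0.6425 -0.2086]
 [ 0.4648 -0.2218]
 [ 0.4319  0.2404]] [0.4635 0.1782 0.4634]
rails [[ 0.5684  0.2216]
 [ 0.5828  0.0028]
 [ 0.4758  0.2145]
 [ 0.4926 -0.005 ]] [0.2193 0.2372 0.2201]
pad [[0.5615 0.2189]
 [0.4833 0.211 ]] [0.0786]
plate yaw 93.91251461207018 94.07350121671814 94.25580605582988 94.29251238410306
rail yaw 93.76835613308307 94.36294536752183
carton yaw 93.95903795340108 94.86182007071318 95.05570263139748 93.9456592301412
mouth plate [ 0.5387 -0.0007] rails [ 0.5377 -0.0011]
carton [[-0.0512 -0.0389]
 [-0.1602 -0.0389]
 [-0.1615  0.0295]
 [-0.0512  0.0311]]
rails [[ 0.2198 -0.0451]
 [ 0.0004 -0.0442]
 [ 0.219   0.0477]
 [-0.0011  0.0463]]
pad [[ 0.2175 -0.0381]
 [ 0.215   0.0405]]
centre -0.10603107109217552 -0.0042905046339546974 [ 0.5503 -0.1062  0.023 ]
```

```bash
python3 -m pendant '[[[42,41,0,9,36],[42,41,0,9,36],[42,41,-10,9,36],[43,41,-15,9,36],[43,41,-15,9,36],[43,41,-20,9,36],[43,41,-20,9,36],[42,40,-20,9,36]]]'; python3 -m pendant '[[[0,0,0,0,36],[0,0,0,0,36]]]'
```

```text
time_s: 2.6
eef_pos: [0.5587, -0.2042, 0.0938]
eef_rot: [0.0, 0.679, 0.734, 0.0]
wrist_force: [1.0, -0.5, 0.1]
opening: 0.421
time_s: 2.85
eef_pos: [0.5571, -0.2056, 0.094]
eef_rot: [-0.0, 0.681, 0.733, -0.0]
wrist_force: [-0.3, -0.6, 0.5]
opening: 0.424
```

```bash
python3 - <<'E'
from h import *
np.set_printoptions(precision=4,suppress=True)
c=cam("wrist"); save(c,"w1.png"); print(c["o"],c["R"])
for t in ("tissue_carton","lane_mouth"):
    for d in spotter.tip_of("wrist",t)[:3]: print(t,round(d["confidence"],2),world(c,d["at"]))
E
```

```text
[ 0.5507 -0.1218  0.2741] [[ 0.9973  0.0703  0.0231]
 [ 0.074  -0.9431 -0.3243]
 [-0.001   0.3251 -0.9457]]
tissue_carton 0.89 [ 0.5975 -0.349  -0.0038]
tissue_carton 0.65 [ 0.5517 -0.1102  0.0085]
tissue_carton 0.62 [ 0.7309 -0.1195  0.0038]
```

View pics/w1.png

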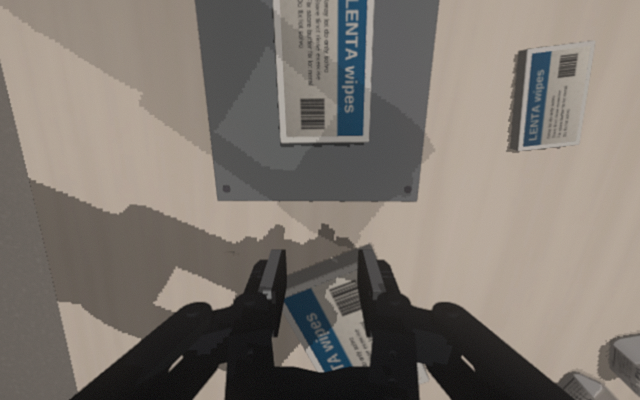

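The wrist view shows the carton's rear end at (280,142)–(369,143), the plate's end at (218,200)–(418,202), and the fingers behind both.

```bash
python3 - <<'E'
from h import *
np.set_printoptions(precision=4,suppress=True)
c=cam("wrist")
pl=onz(c,[(218,200),(418,202),(195,0),(438,0)],.005)[:,:2]; ca=onz(c,[(280,142),(369,143),(276,0),(374,0)],.023)[:,:2]
a=lambda d:np.degrees(np.arctan2(d[1],d[0]))
print("plate",a(pl[2]-pl[0]),a(pl[3]-pl[1]),a(pl[1]-pl[0])+90,"carton",a(ca[2]-ca[0]),a(ca[3]-ca[1]),a(ca[1]-ca[0])+90)
y=np.radians(94.1);ux=np.array([np.cos(y),np.sin(y)]);uy=np.array([-ux[1],ux[0]])
m=pl[:2].mean(0)+.215*ux
for n,p in (("pl",pl),("ca",ca)):print(n,np.c_[(p-m)@ux,(p-m)@uy]*1e3)
e=np.array(monitor.get_obs()["eef_pos"][:2]);print(m,e,(e-m)@ux,(e-m)@uy)
E
```

```text
plate 94.10589077087438 94.55206177734463 93.4940381832603 carton 93.21601552801093 94.96264033940412 93.4618351466934
pl [[-214.05     89.8189]
 [-215.95    -89.8189]
 [ -58.5665   89.8348]
 [ -58.488   -88.5765]]
ca [[-159.3458   29.6925]
 [-160.1278  -40.5114]
 [ -62.4442   28.1973]
 [ -62.4387  -39.0405]]
[ 0.5389 -0.0037] [ 0.5569 -0.207 ] -0.20403733337530874 -0.0033818597019281515
```

```bash
python3 -m pendant '[[[0,0,-25,0,36],[0,0,-25,0,36],[0,0,-22,0,36],[0,0,-11,0,36],[0,0,0,0,36],[-1,10,0,0,36],[-1,10,0,0,36],[0,0,0,0,36]]]'; python3 -c "
from h import *
c=cam('wrist'); save(c,'w2.png')"
```

```text
time_s: 4.05
eef_pos: [0.5553, -0.1844, 0.0116]
eef_rot: [0.0, 0.68, 0.733, 0.0]
wrist_force: [0.2, 0.1, 1.2]
opening: 0.421
```

View pics/w2.png

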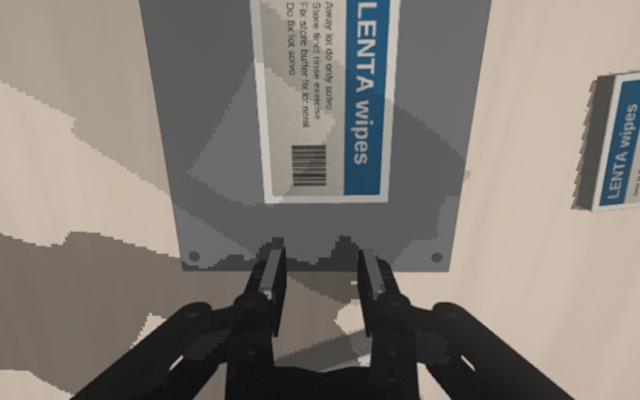

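```bash
python3 -m pendant '[[[-0.4,6,0,0,36],[-0.4,6,0,0,36],[-1.4,8,0,0,36],[-1.4,8,0,0,36],[-1.4,8,0,0,36],[-1.4,8,0,0,36],[-1.4,8,0,0,36],[-1.4,8,0,0,36]]]'; python3 -c "
from h import *
c=cam('wrist'); save(c,'w3.png')"
```

```text
time_s: 5.1
eef_pos: [0.5459, -0.125, 0.0111]
eef_rot: [0.0, 0.681, 0.733, 0.0]
wrist_force: [0.1, -0.1, 0.4]
opening: 0.422
```

View pics/w3.png

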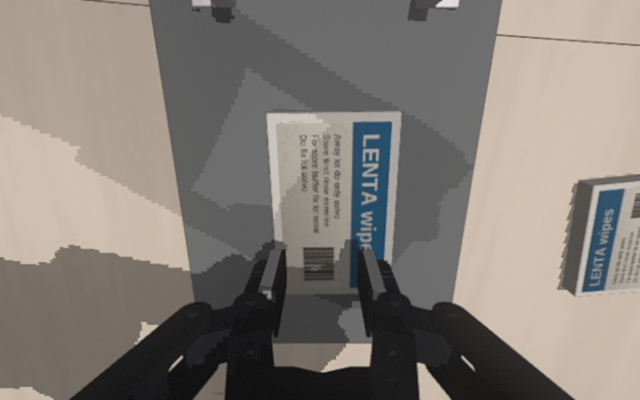

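```bash
python3 - <<'E'
from h import *
np.set_printoptions(precision=4,suppress=True)
c=cam("wrist")
print(onz(c,[(267,113),(400,112),(275,294)],.023), monitor.get_obs()["wrist_force"])
e=np.array(monitor.get_obs()["eef_pos"]); ux=np.array([-.0715,.9974,0]);uy=np.array([-.9974,-.0715,0])
for h in (0,.013):
  print(h,px(c,[e+[0,0,h]+s*.018*uy+f*.011*ux for s in(1,-1) for f in (1,-1)]))
c=cam("top"); save(c,"crop2.png",(300,175,420,265),5)
E
```

```text
[[ 0.512  -0.0538  0.023 ]
 [ 0.5796 -0.0483  0.023 ]
 [ 0.519  -0.1625  0.023 ]] [-0.265  -1.4254  0.58  ]
0 [[292.9092 216.7845]
 [293.8161 249.0601]
 [351.9099 216.9682]
 [350.7413 249.2377]]
0.013 [[290.9444 225.3774]
 [291.9817 259.4387]
 [353.9388 225.5736]
 [352.6205 259.628 ]]
```

View pics/crop2.png

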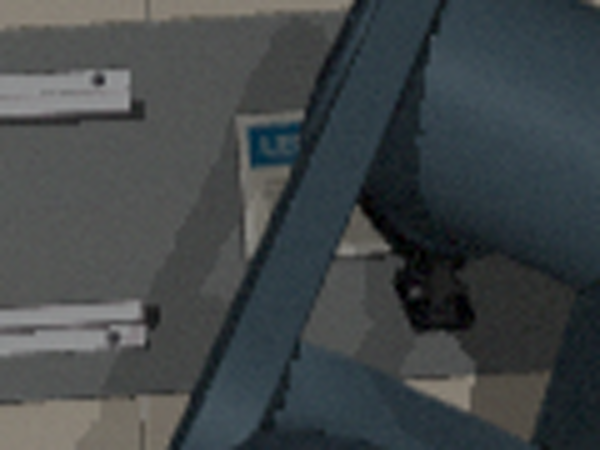

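The carton hasn't moved: the part-open fingertips stand farther back than I allowed for and passed over its top without force. I go up, back out behind it, and lower further.

```bash
python3 -m pendant '[[[0,0,15,0,36],[0,0,15,0,36],[3,-25,0,0,36],[3,-25,0,0,36],[3,-22,0,0,36],[0,0,-18,0,36],[0,0,-12,0,36],[0,0,-3,0,36]]]';python3 -m pendant '[[[0,0,-2,0,36],[0,0,-2,0,36],[0,0,0,0,36]]]'
python3 - <<'E'
from h import *
c=cam("wrist");save(c,"w4.png",(160,140,480,400),2.4)
E
```

```text
time_s: 6.25
eef_pos: [0.5534, -0.196, 0.0058]
eef_rot: [-0.002, 0.68, 0.733, -0.0]
wrist_force: [0.0, -0.6, -0.7]
opening: 0.421
time_s: 6.62
eef_pos: [0.5552, -0.1974, 0.0043]
eef_rot: [0.0, 0.68, 0.733, 0.0]
wrist_force: [-0.6, -0.2, -0.3]
opening: 0.422
```

View pics/w4.png

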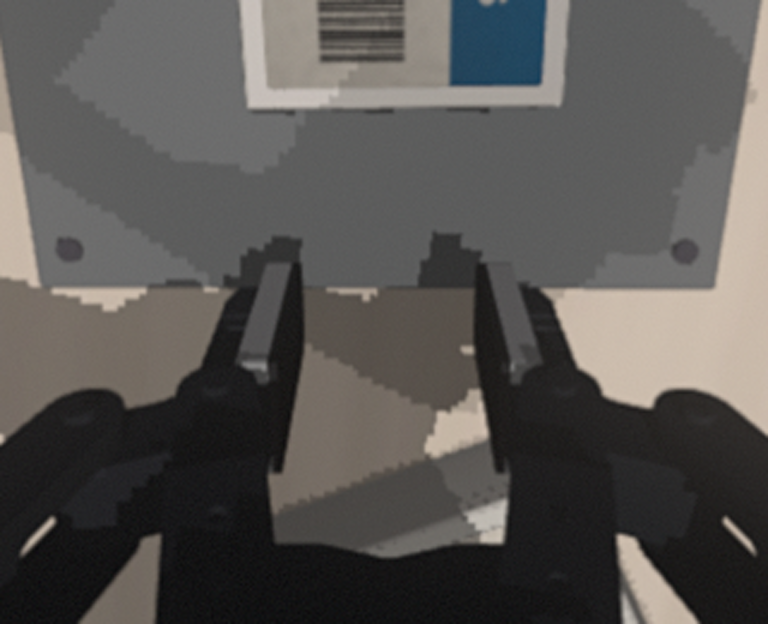

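```bash
python3 -m pendant '[[[0,0,-2,0,36],[0,0,0,0,36]]]';python3 -m pendant '[[[0,0,-2,0,36],[0,0,0,0,36]]]';python3 -m pendant '[[[0,0,-2,0,36],[0,0,0,0,36]]]'
```

```text
time_s: 6.92
eef_pos: [0.5549, -0.1975, 0.002]
eef_rot: [-0.0, 0.681, 0.733, -0.0]
wrist_force: [0.3, 0.6, -1.1]
opening: 0.423
time_s: 7.18
eef_pos: [0.5548, -0.1975, -0.0001]
eef_rot: [-0.0, 0.681, 0.733, -0.0]
wrist_force: [-0.1, -0.6, 0.1]
opening: 0.423
time_s: 7.42
eef_pos: [0.5548, -0.1975, -0.0021]
eef_rot: [-0.0, 0.681, 0.733, -0.0]
wrist_force: [-0.5, -0.1, 0.3]
opening: 0.423
```

```bash
python3 -m pendant '[[[-0.7,8,0,0,36],[-0.7,8,0,0,36],[-0.5,6,0,0,36],[-0.5,6,0,0,36],[-0.5,6,0,0,36],[-0.5,6,0,0,36]]]'; python3 - <<'E'
from h import *
print(monitor.get_obs()["wrist_force"])
c=cam("wrist");save(c,"w5.png")
E
```

```text
time_s: 8.18
eef_pos: [0.5516, -0.1572, -0.0018]
eef_rot: [0.0, 0.681, 0.733, 0.0]
wrist_force: [0.2, 0.8, -0.1]
opening: 0.424
[ 0.16271744  0.76163965 -0.09406566]
```

View pics/w5.png

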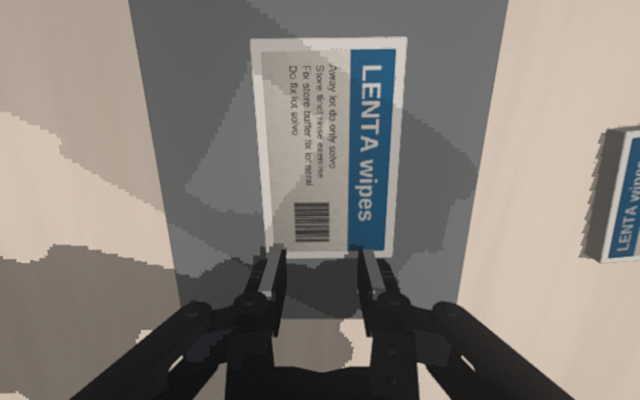

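```bash
python3 - <<'E'
from h import *
np.set_printoptions(precision=4,suppress=True)
c=cam("wrist")
print(onz(c,[(250,39),(406,37),(320,258)],.023))
e=np.array(monitor.get_obs()["eef_pos"]); ux=np.array([-.0715,.9974,0]);uy=np.array([-.9974,-.0715,0])
for h in (.013,.02,.03):
  print(h,px(c,[e+[0,0,h]+s*.018*uy+f*ux for s in(1,-1) for f in (.011,.004,-.004,-.011)]).tolist())
save(c,"w6.png",(230,190,410,340),4)
E
```

```text
[[ 0.512  -0.0544  0.023 ]
 [ 0.58   -0.0485  0.023 ]
 [ 0.5505 -0.1603  0.023 ]]
0.013 [[290.77387497939844, 225.09401124495028], [291.11731189065114, 236.21705380096412], [291.49855513397733, 248.6018666438909], [291.82273149703576, 259.16395947816], [353.770666381576, 225.2782904144402], [353.34247651144585, 236.39889888565185], [352.8669227232922, 248.7810094307701], [352.46236288920784, 259.34080431698123]]
0.02 [[289.5972726186734, 230.213052588663], [289.96801315071866, 241.68719260702045], [290.3791507653407, 254.451119350831], [290.72840593144076, 265.3267758406592], [354.9775649209341, 230.40423672318968], [354.5185396649658, 241.87576533232848], [354.00925629242823, 254.6367955514283], [353.5764270314005, 265.50999110547235]]
0.03 [[287.7526702980365, 238.2368636509479], [288.16822202389096, 250.2516922855081], [288.6283302763263, 263.5978228529426], [289.0185928456437, 274.95368593226436], [356.8696734278084, 238.4388737775682], [356.3602541506919, 250.45080153517998], [355.7959509657565, 263.79371901977885], [355.3170926064096, 275.1468559289384]]
```

View pics/w6.png

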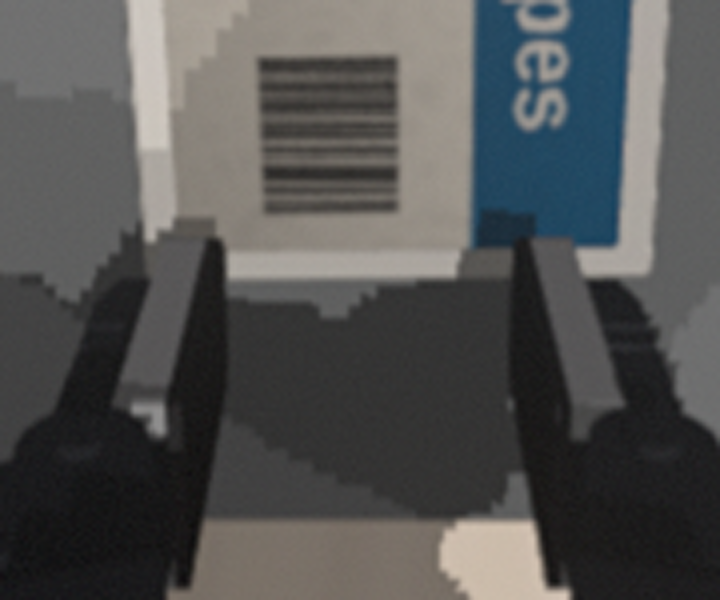

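The tips are still just above the carton's top: their shadows fall on it right at the tips, there is no force, and the carton hasn't moved. So the tips sit about 25 mm above the nominal TCP. I back out and lower further, feeling for contact.

```bash
python3 -m pendant '[[[0,0,12,0,36],[1.5,-20,0,0,36],[1.5,-20,0,0,36],[0,0,-10,0,36],[0,0,-4,0,36],[0,0,0,0,36]]]';python3 -m pendant '[[[0,0,-3,0,36],[0,0,0,0,36]]]';python3 -m pendant '[[[0,0,-3,0,36],[0,0,0,0,36]]]';python3 -m pendant '[[[0,0,-3,0,36],[0,0,0,0,36]]]';python3 - <<'E'
from h import *
c=cam("wrist");save(c,"w7.png",(230,190,410,340),4)
E
```

```text
time_s: 9.02
eef_pos: [0.5536, -0.1967, -0.0051]
eef_rot: [-0.001, 0.681, 0.733, -0.0]
wrist_force: [-0.2, -0.1, -0.5]
opening: 0.42
time_s: 9.28
eef_pos: [0.5546, -0.1971, -0.007]
eef_rot: [-0.0, 0.68, 0.733, -0.0]
wrist_force: [-0.3, -0.4, -1.4]
opening: 0.421
time_s: 9.52
eef_pos: [0.5545, -0.1974, -0.0101]
eef_rot: [-0.0, 0.681, 0.733, -0.0]
wrist_force: [-0.0, -0.4, 0.6]
opening: 0.424
time_s: 9.78
eef_pos: [0.5544, -0.1974, -0.0132]
eef_rot: [-0.0, 0.681, 0.733, -0.0]
wrist_force: [-0.3, 0.4, 0.3]
opening: 0.419
```

View pics/w7.png

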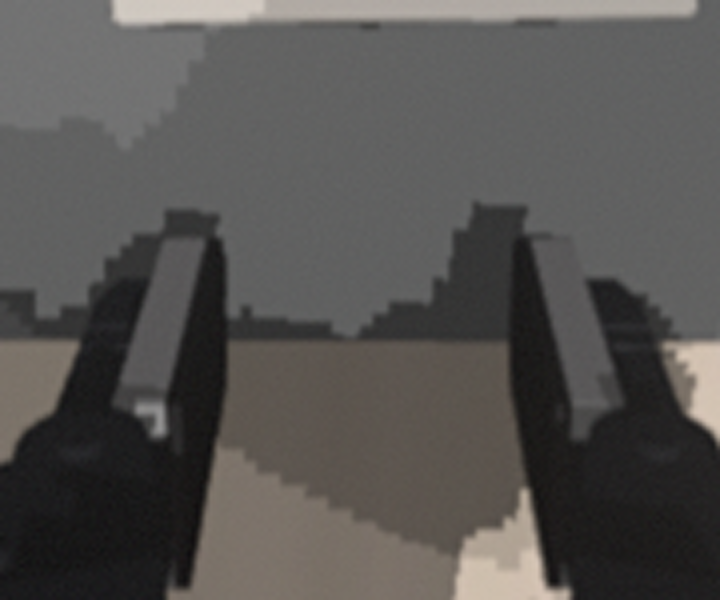

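```bash
python3 - <<'E'
from h import *
np.set_printoptions(precision=4,suppress=True)
c=cam("wrist"); f=lambda a: np.array(a,float)/4+[229.6,189.6]
s=onz(c,f([(218,210),(475,205)]),.005); L=np.linalg.norm(s[0]-s[1]); print("shadow",s,L,c["K"][0,0],c["o"])
e=monitor.get_obs()["eef_pos"]
for z in (.005,.01,.015,.02,.025,.03): 
    t=onz(c,f([(220,238),(517,238)]),z); print(z,t[:,:2],np.linalg.norm(t[0]-t[1]))
print(e)
E
```

```text
shadow [[ 0.5328 -0.1967  0.005 ]
 [ 0.5689 -0.1932  0.005 ]] 0.036264865551567854 318.17067402055926 [ 0.548  -0.1138  0.167 ]
0.005 [[ 0.5333 -0.2011]
 [ 0.5754 -0.1979]] 0.042251909562557345
0.01 [[ 0.5337 -0.1984]
 [ 0.5746 -0.1953]] 0.04094811110191167
0.015 [[ 0.5342 -0.1957]
 [ 0.5737 -0.1927]] 0.039644312641265986
0.02 [[ 0.5346 -0.193 ]
 [ 0.5729 -0.1901]] 0.03834051418062031
0.025 [[ 0.5351 -0.1903]
 [ 0.572  -0.1875]] 0.03703671571997452
0.03 [[ 0.5356 -0.1876]
 [ 0.5712 -0.1849]] 0.03573291725932884
[ 0.5545 -0.1975 -0.013 ]
```

From the finger gap and the shadows (shadow gap 36 mm, so scale is right), the tips are at z ≈ 0.027 while the reported TCP is at -0.013. The part-open tips are therefore about 40 mm behind the nominal TCP. I go up, narrow the fingers to 24 mm for more room over the rails, and then feel for the plate behind the carton to calibrate the tip height.

```bash
python3 -m pendant '[[[0,0,30,0,36],[0,0,0,0,24],[0,0,0,0,24],[0,0,0,0,24],[0,0,0,0,24],[0,0,0,0,24]]]'
python3 - <<'E'
from h import *
np.set_printoptions(linewidth=200)
c=cam("wrist"); cv2.imwrite("pics/w8.png",c["img"][:,:,::-1])
g=cv2.cvtColor(c["img"],cv2.COLOR_RGB2GRAY)
for v in range(232,264,3): print(v,g[v,262:384:2])
E
```

```text
time_s: 10.62
eef_pos: [0.5543, -0.1974, 0.0167]
eef_rot: [-0.0, 0.681, 0.733, -0.0]
wrist_force: [-0.9, 0.1, -0.6]
opening: 0.282
232 [88 88 90 89 89 89 89 89 88 88 89 87 88 87 89 90 90 88 89 91 89 89 88 90 87 90 88 88 89 89 88 87 90 89 89 89 91 90 91 90 89 91 89 90 90 89 88 89 89 88 90 88 89 90 90 90 89 89 89 90 90]
235 [90 89 90 89 89 89 90 90 88 89 86 49 47 49 51 49 58 90 89 88 90 89 89 89 87 88 90 88 90 88 89 89 89 87 71 48 50 51 56 87 90 88 88 88 87 89 88 89 90 88 90 90 88 90 90 89 89 89 90 89 90]
238 [89 89 90 89 87 89 90 90 89 87 83 49 51 47 51 50 75 89 89 88 88 88 88 88 89 89 90 88 89 87 89 90 85 47 49 50 48 48 58 91 90 89 90 89 89 89 89 90 90 90 90 91 90 90 88 90 90 90 89 89 90]
241 [89 89 90 90 90 89 72 69 67 49 46 49 49 49 48 47 84 89 90 90 90 87 89 89 89 88 89 89 88 87 89 89 86 48 49 49 46 49 48 51 53 51 56 88 88 88 89 88 87 89 88 90 89 90 88 89 90 91 90 91 90]
244 [89 89 89 89 64 65 49 49 49 49 48 48 49 51 50 48 83 89 89 88 89 88 90 90 88 87 87 89 89 89 87 67 56 49 49 50 49 49 48 49 50 51 57 91 90 90 90 88 89 89 90 89 89 89 89 89 88 90 91 90 89]
247 [88 88 90 92 60 49 4
[... 719 characters left out ...]
  81  81  82  66  26  22 121 162 161 159 158 157 158 108  77  78  76  77  79  79  81  81  81  80  79  80  80  80  81  79  39  27  34  78  82  82  82
  81  81  81  78  96 153 154 155 155 155 154 156]
259 [106 106 106 106 101  47  34  33  31  42  81  81  80  82  83  48  25  25  66  86  87  83 147 151  85  82  79  79  81  80  81  80  81  80  82  81  80  80  80  80  80  78  41  27  27  75  83  81  83
  80  72  34  35  36  44 120 153 151 155 154 154]
262 [106 106 107  84  37  30  31  30  26  57  82  80  81  80  79  35  25  22  53  83  83  78  85  87  80  81  80  78  80  81  80  81  79  78  81  79  79  81  80  79  81  79  35  26  25  60  83  82  80
  81  82  41  32  33  32  31  44 118 153 154 157]
```

```bash
python3 -m pendant '[[[0,0,-12,0,24],[0,0,-12,0,24],[0,0,-10,0,24],[0,0,-4,0,24],[0,0,0,0,24]]]';for i in 1 ; do python3 -m pendant '[[[0,0,-1.5,0,24],[0,0,-1.5,0,24],[0,0,0,0,24]]]'; done; python3 -m pendant '[[[0,0,-1,0,24],[0,0,-1,0,24],[0,0,0,0,24]]]'
```

```text
time_s: 11.3
eef_pos: [0.5543, -0.1974, -0.0214]
eef_rot: [-0.0, 0.681, 0.733, -0.0]
wrist_force: [0.2, 0.1, 0.5]
opening: 0.281
time_s: 11.68
eef_pos: [0.5547, -0.1976, -0.0238]
eef_rot: [0.0, 0.681, 0.733, 0.0]
wrist_force: [-0.4, -0.4, -0.4]
opening: 0.282
time_s: 12.05
eef_pos: [0.5545, -0.1975, -0.026]
eef_rot: [-0.0, 0.681, 0.733, -0.0]
wrist_force: [-0.1, 0.3, -0.7]
opening: 0.279
```

```bash
python3 -m pendant '[[[0,0,-1,0,24],[0,0,-1,0,24],[0,0,0,0,24]]]';python3 -m pendant '[[[0,0,-1,0,24],[0,0,-1,0,24],[0,0,0,0,24]]]';python3 - <<'E'
from h import *
c=cam("wrist"); g=cv2.cvtColor(c["img"],cv2.COLOR_RGB2GRAY); cv2.imwrite("pics/w9.png",c["img"][:,:,::-1])
for v in range(226,256,3): print(v,g[v,270:360:3])
E
```

```text
time_s: 12.42
eef_pos: [0.5545, -0.1975, -0.028]
eef_rot: [-0.0, 0.681, 0.733, -0.0]
wrist_force: [-0.2, 0.7, -0.0]
opening: 0.28
time_s: 12.8
eef_pos: [0.5545, -0.1975, -0.03]
eef_rot: [-0.0, 0.681, 0.733, -0.0]
wrist_force: [-0.2, 0.1, -0.5]
opening: 0.278
226 [105 105 104 105 103 104 105 104 104 103 104 103 103 103 102 103 103 103
 103 103 104 104 103 103 103 103 103 104 102 103]
229 [103 105 104 103 105 103 103 104 105 103 103 103 104 104 103 103 103 105
 104 104 104 103 102 103 104 104 103 103 104 104]
232 [101 103 104 103 102 102 104 103 103 102 104 105 105 103 103 102 103 104
 104 103 105 103 103 104 105 103 103 102 103 102]
235 [104 104 104 104 104 104 102 103 103 102 103 103 104 103 103 103 103 102
 104 103 103 103 103 102 101 103 102 103 104 102]
238 [103 104 103 102 102 104 102 104 103 101 104 103 104 103 103 103 103 104
 102 103 103 103 102 104 103 104 103 102 103 102]
241 [104 102 103 103 104 103 103 105 104 102 104 102 103 104 104 103 103 103
 103 102 103 103 103 103 103 102 102 103 103 104]
244 [105 102 105 104 104 103 103 103 103 103 102 102 103 103 102 103 103 103
 102 102 101 103 102 102 103 103 103 103 102 102]
247 [102 102 102 104  85  81  80  96 100 100 104 102 102 103 102 102 104 103
 102 101 104 102 101 102 103  79  99 100 101 100]
250 [103 103 102 104  60  96  93  95  45  52 105 101 101 103 102 102 101 102
 102 101 102 101 103  99  96  52  30  90  93  93]
253 [102  99  99 101  73  94  93  95  35  46 102 102 103 102 103 102 102 100
 102 102 102 102 102  69  56  50  30  86  95  94]
```

The fingertip shadows now nearly meet the tips, so the tips are close to 10 mm above the table, which is low enough. I push straight first and read the force.

```bash
python3 -m pendant '[[[-0.7,9,0,0,24],[-0.7,9,0,0,24],[-0.4,5,0,0,24],[-0.4,5,0,0,24],[-0.4,5,0,0,24],[-0.4,5,0,0,24]]]'; cat > m.py <<'E'
from h import *
np.set_printoptions(precision=1,suppress=True)
def meas(name,edges=False):
    "carton in wrist picture: bright/blue mask on plate, top face at z=.023 -> lane coords (mm)"
    c=cam("wrist"); cv2.imwrite("pics/"+name,c["img"][:,:,::-1])
    o=monitor.get_obs(); e=np.array(o["eef_pos"])
    m=np.array([.5385,-.002]); ux=np.array([-.0715,.9974]); uy=np.array([-.9974,-.0715])
    hsv=cv2.cvtColor(c["img"],cv2.COLOR_RGB2HSV)
    u0,v0=px(c,np.r_[e[:2],.023]+np.r_[ux*.075,0])[0]
    # work in a rectified top plane view, 0.5 mm/px, s from -230..230, t +-60
    S,T=np.mgrid[-230:231:.5,-60:60.5:.5]; P=np.c_[m+S.reshape(-1,1)/1e3*ux+T.reshape(-1,1)/1e3*uy,np.full(S.size,.023)]
    q=px(c,P).astype(np.float32).reshape(S.shape+(2,))
    fwd=((P-c["o"])@c["R"])[:,2].reshape(S.shape)>.05
    rect=cv2.remap(c["img"],q[...,0],q[...,1],cv2.INTER_LINEAR); rect[~fwd]=0
    cv2.imwrite("pics/r_"+name,rect[::-1,::-1,::-1])
    return c,e,(e[:2]-m)@ux*1e3,(e[:2]-m)@uy*1e3,rect,o["wrist_force"]
if __name__=="__main__":
    import sys
    c,e,s,t,r,f=meas(sys.argv[1]); print("tool s,t",s,t,"F",f)
    g=r.astype(int); blue=(g[...,2]-g[...,0]>25)&(g[...,2]>60)
    n,l,st,ce=cv2.connectedComponentsWithStats(blue.astype(np.uint8))
    k=1+np.argmax(st[1:,4]); ys,xs=np.nonzero(l==k)
    (cx,cy),(w,h),a=cv2.minAreaRect(np.c_[xs,ys].astype(np.float32))
    print("blue band: centre s,t",cy/2-230,cx/2-60,"size",w/2,h/2,"ang",a,"s range",ys.min()/2-230,ys.max()/2-230,"t range",xs.min()/2-60,xs.max()/2-60)
    # central strip line fit of right/left band edges
    rows=np.unique(ys)[20:-20]; lo=[xs[ys==y].min()/2-60 for y in rows]; hi=[xs[ys==y].max()/2-60 for y in rows]
    print("band edge slopes deg (outer,inner):",[np.degrees(np.arctan(np.polyfit(rows/2,v,1)[0])) for v in (lo,hi)], "outer t med",np.median(lo))
E
python3 m.py p1.png
```

```text
time_s: 13.6
eef_pos: [0.5516, -0.1593, -0.0299]
eef_rot: [0.0, 0.681, 0.733, -0.0]
wrist_force: [0.1, -0.1, 0.4]
opening: 0.285
tool s,t -157.28717198772173 -1.7667290005525325 F [ 0.4 -0.2 -0.2]
blue band: centre s,t -93.25 -25.5 size 96.5 20.0 ang 90.0 s range -141.5 -45.0 t range -35.5 -15.5
band edge slopes deg (outer,inner): [np.float64(0.2752352540716662), np.float64(0.5161031771445546)] outer t med -35.5
```

The carton moves now, with its rear at the fingers. I continue with a slight slant to centre it before the mouth.

```bash
python3 -m pendant '[[[-1.5,7,0,0,24],[-1.5,7,0,0,24],[-1.5,7,0,0,24],[-1.5,7,0,0,24],[0,0,0,0,24]]]';python3 m.py p2.png
```

```text
time_s: 14.28
eef_pos: [0.5451, -0.1306, -0.0301]
eef_rot: [-0.0, 0.68, 0.733, -0.0]
wrist_force: [1.9, 0.0, 0.3]
opening: 0.281
tool s,t -129.11499887362297 2.4822668081664587 F [ 0.1 -0.4 -0.7]
blue band: centre s,t -64.0 -21.25 size 96.0 19.5 ang 90.0 s range -112.0 -16.0 t range -31.0 -11.5
band edge slopes deg (outer,inner): [np.float64(1.7019110323571902e-15), np.float64(0.0391632061449398)] outer t med -31.0
```

```bash
python3 - <<'E'
import cv2,numpy as np
np.set_printoptions(linewidth=250)
r=cv2.imread("pics/r_p2.png")[::-1,::-1]; g=cv2.cvtColor(r,cv2.COLOR_BGR2GRAY)
for s in (-110,-90,-60,-30,10,20,30):
    row=g[(s+230)*2-4:(s+230)*2+5].mean(0); print(s,"L",row[160:220:2].astype(int),"(t20..49) R",row[20:80:2].astype(int),"(t-50..-21)")
E
```

```text
-110 L [139 140 141 140 137 136 136 137 140 181 182 201 211 164 102 104 104 104 104 104 104 104 104 103 104 104 103 103 103 103] (t20..49) R [103 103 103 103 103 103 103 103 103 103 103 103 103 102 148 179 178 179 172  79  68  68  69  69  69  69  69  68  68  68] (t-50..-21)
-90 L [171 171 171 170 170 169 168 168 169 204 212 212 213 166 120 122 122 122 122 122 122 121 121 121 122 121 121 121 120 121] (t20..49) R [103 103 103 103 104 103 103 103 103 103 103 103 103 102 144 181 180 181 175  78  71  71  71  70  71  70  73 117 118 133] (t-50..-21)
-60 L [178 177 177 176 177 177 176 174 172 212 214 214 215 175 120 122 122 122 122 122 121 121 120 108 107 104 104 104 104 103] (t20..49) R [120 120 120 120 120 116 114 114 111 107 107 105 104 102 144 183 183 183 180  83  74  74  74  74  74  74  74  80  78  74] (t-50..-21)
-30 L [162 161 160 159 157 156 156 157 157 180 184 183 184 155 103 104 104 104 104 104 103 103 103 103 103 103 102 103 102 101] (t20..49) R [119 119 120 120 119 120 120 120 120 120 120 120 120 119 155 215 215 215 204  93  85  84  84  84  85 184 165  96 126 209] (t-50..-21)
10 L [0 0 0 0 0 0 0 0 0 0 0 0 0 0 0 0 0 0 0 0 0 0 0 0 0 0 0 0 0 0] (t20..49) R [0 0 0 0 0 0 0 0 0 0 0 0 0 0 0 0 0 0 0 0 0 0 0 0 0 0 0 0 0 0] (t-50..-21)
20 L [0 0 0 0 0 0 0 0 0 0 0 0 0 0 0 0 0 0 0 0 0 0 0 0 0 0 0 0 0 0] (t20..49) R [0 0 0 0 0 0 0 0 0 0 0 0 0 0 0 0 0 0 0 0 0 0 0 0 0 0 0 0 0 0] (t-50..-21)
30 L [0 0 0 0 0 0 0 0 0 0 0 0 0 0 0 0 0 0 0 0 0 0 0 0 0 0 0 0 0 0] (t20..49) R [0 0 0 0 0 0 0 0 0 0 0 0 0 0 0 0 0 0 0 0 0 0 0 0 0 0 0 0 0 0] (t-50..-21)
```

```bash
python3 -m pendant '[[[-0.8,7,0,0,24],[-0.8,7,0,0,24],[-0.8,7,0,0,24],[-0.8,7,0,0,24],[-0.5,7,0,0,24],[-0.5,7,0,0,24],[0,0,0,0,24]]]';python3 m.py p3.png; cat > e.py <<'E'
import cv2,numpy as np,sys
np.set_printoptions(linewidth=250)
r=cv2.imread("pics/r_"+sys.argv[1])[::-1,::-1]; g=cv2.cvtColor(r,cv2.COLOR_BGR2GRAY)
for s in map(int,sys.argv[2:]):
    row=g[(s+230)*2-3:(s+230)*2+4].mean(0); print(s,"L",row[174:234:2].astype(int),"(t27..56) R",row[8:68:2].astype(int),"(t-56..-27)")
E
python3 e.py p3.png -60 -30 5 15 22 28
```

```text
time_s: 15.2
eef_pos: [0.5412, -0.0888, -0.03]
eef_rot: [-0.0, 0.68, 0.733, -0.0]
wrist_force: [-0.0, 0.7, 1.1]
opening: 0.278
tool s,t -87.11125851512793 3.439518076548053 F [0.2 1.  0. ]
blue band: centre s,t -21.75 -20.25 size 96.5 19.5 ang 90.0 s range -70.0 26.5 t range -30.0 -10.5
band edge slopes deg (outer,inner): [np.float64(3.66333495639073e-15), np.float64(9.169771279992307e-16)] outer t med -30.0
-60 L [147 164 161 206 212 211 212 182 120 121 121 121 121 120 121 121 120 121 120 120 121 120 120 120 120 120 120 120 120 120] (t27..56) R [103 103 104 103 103 103 103 103 103 103 103 103 102 103 103 102 103 103 103 103 102 133 179 179 179 178  90  69  70  70] (t-56..-27)
-30 L [172 170 169 203 213 213 214 189 120 122 122 122 122 121 121 121 121 121 121 121 120 121 120 107 106 104 104 104 104 104] (t27..56) R [103 104 103 103 103 103 103 103 104 103 103 103 103 103 103 103 103 103 103 103 102 129 181 181 182 182  96  73  73  72] (t-56..-27)
5 L [156 157 155 174 184 183 184 167 104 106 106 105 105 106  95  93  95  98  99 139 180 197 200 201 200 198 196 192 169 187] (t27..56) R [2
[... 160 characters left out ...]
3 184 167 106 106 106 105 106 106  95  94  96  98  99 139 179 197 200 201 200 198 196 193 164 106] (t27..56) R [135 149 212 220 226 230 233 235 236 225 179 111  90  89  89  88  87  79  77  82 121 140 213 215 215 217 122  84  85  84] (t-56..-27)
22 L [183 183 183 203 214 215 215 196 121 122 120 118 111 109  95  94  96  98  99 139 179 196 199 200 199 198 195 192 166 186] (t27..56) R [223 215 204 219 224 229 232 234 235 224 178 108  89  89  87  86  86  69  76  97 104 134 212 216 215 217 124  85  85  85] (t-56..-27)
28 L [1 0 0 0 0 0 0 0 0 0 0 0 0 0 0 0 0 0 0 0 0 0 0 0 0 0 0 0 0 0] (t27..56) R [ 8  8  7  8 10 10 11 11 11 11  9  5  5  5  5  5  5  4  4  5  7  8 14 14 14 15  9  5  6  6] (t-56..-27)
```

Centred: carton edges are at t = +34.4 and -35, rails at +46 and -45.7, yaw 0. Straight on.

```bash
python3 -m pendant '[[[-0.5,7,0,0,24],[-0.7,10,0,0,24],[-0.7,10,0,0,24],[-0.7,10,0,0,24],[-0.7,10,0,0,24],[-0.7,10,0,0,24],[-0.7,10,0,0,24],[-0.5,7,0,0,24]]]';python3 m.py p4.png;python3 e.py p4.png 10 50 90
```

```text
time_s: 16.25
eef_pos: [0.5361, -0.0148, -0.0299]
eef_rot: [-0.0, 0.68, 0.733, -0.0]
wrist_force: [0.7, -0.3, 0.8]
opening: 0.282
tool s,t -11.907440270299116 3.5508189304328552 F [-0.2  0.6 -0.4]
blue band: centre s,t 52.0 -20.0 size 97.0 20.0 ang 90.0 s range 3.5 100.5 t range -30.0 -10.0
band edge slopes deg (outer,inner): [np.float64(0.04652938436809915), np.float64(0.1002596645962635)] outer t med -30.0
10 L [133 136 137 187 201 200 201 176 104 101 110 108 102 102  90  89  91  94  94 146 191 204 207 211 213 214 214 213 185 195] (t27..56) R [191 183 169 174 178 180 182 183 182 170 145 100  80  80  80  80  79  60  56  74  98 125 169 170 170 168  90  64  66  65] (t-56..-27)
50 L [166 166 164 191 204 203 204 183 117 117 117 116 110 102  91  91  93  95  96 149 189 203 208 211 212 213 211 191 165 172] (t27..56) R [186 173 170 177 181 181 183 183 182 170 144  97  82  82  82  81  81  63  59  58  76 118 172 173 173 174 102  70  70  70] (t-56..-27)
90 L [173 174 173 188 204 204 204 190 119 116 115 115 115 101  89  89  90  91  94 149 184 200 203 205 207 207 204 200 166 179] (t27..56) R [202 190 193 202 205 208 209 208 206 189 157  92  81  82  82  81  79  74  73  79 115 124 199 205 204 205 131  80  80  80] (t-56..-27)
```

```bash
python3 -m pendant '[[[-0.7,10,0,0,24],[-0.7,10,0,0,24],[-0.7,10,0,0,24],[-0.7,10,0,0,24],[-0.7,10,0,0,24],[-0.7,10,0,0,24],[-0.7,10,0,0,24],[-0.7,10,0,0,24]]]';python3 m.py p5.png;python3 e.py p5.png 90 130 170
```

```text
time_s: 17.3
eef_pos: [0.5305, 0.0651, -0.0299]
eef_rot: [-0.0, 0.681, 0.733, -0.0]
wrist_force: [-0.1, -0.6, 0.3]
opening: 0.281
tool s,t 68.54976234794847 3.3320362728966404 F [-0.4  0.3 -0.1]
blue band: centre s,t 132.25 -20.5 size 96.5 20.0 ang 90.0 s range 84.0 180.5 t range -30.5 -10.5
band edge slopes deg (outer,inner): [np.float64(0.05770193280187949), np.float64(0.4784538435115171)] outer t med -30.0
90 L [129 133 135 182 195 195 195 133  99 101 107 107 107 104  86  87  88  89  93 152 182 206 205 203 203 204 201 197 174 183] (t27..56) R [184 170 165 177 185 191 192 190 188 175 137  89  78  77  78  76  75  59  58  77  84 145 166 166 165 155  68  64  64  64] (t-56..-27)
130 L [139 138 137 168 169 169 169 136 115 115 115 115 103 100  87  88  88  88  93 143 166 189 191 189 188 200 197 192 165 168] (t27..56) R [179 166 167 178 186 194 199 196 192 175 130  86  78  79  78  77  75  60  58  60  97 139 169 169 169 163  73  68  68  69] (t-56..-27)
170 L [170 170 168 195 200 199 200 166 114 115 116 115 115 100  90  90  88  90  97 157 191 216 215 213 212 209 201 194 177 206] (t27..56) R [216 198 200 211 218 223 225 225 225 202 147  87  79  82  80  78  78  72  70 106 115 147 199 200 200 189  85  79  78  78] (t-56..-27)
```

```bash
python3 -m pendant '[[[-0.4,5,0,0,24],[-0.4,5,0,0,24],[-0.4,5,0,0,24],[-0.4,5,0,0,24],[-0.2,3,0,0,24],[0,0,0,0,24]]]';python3 -m pendant '[[[-0.1,1.5,0,0,24],[-0.1,1.5,0,0,24]]]';python3 -m pendant '[[[-0.1,1,0,0,24],[-0.1,1,0,0,24]]]'
```

```text
time_s: 18.1
eef_pos: [0.5287, 0.0877, -0.0299]
eef_rot: [-0.0, 0.68, 0.733, 0.0]
wrist_force: [0.1, 0.5, 0.7]
opening: 0.284
time_s: 18.35
eef_pos: [0.5286, 0.0904, -0.0299]
eef_rot: [0.0, 0.681, 0.733, -0.0]
wrist_force: [-0.2, -0.9, 0.3]
opening: 0.276
time_s: 18.6
eef_pos: [0.5284, 0.0925, -0.0299]
eef_rot: [0.0, 0.681, 0.733, -0.0]
wrist_force: [-0.4, -0.3, -0.4]
opening: 0.284
```

```bash
for i in 1; do python3 -m pendant '[[[-0.1,1,0,0,24],[0,0,0,0,24]]]'; done;python3 -m pendant '[[[-0.1,1,0,0,24],[0,0,0,0,24]]]';python3 -m pendant '[[[-0.1,1,0,0,24],[0,0,0,0,24]]]';python3 m.py p6.png
```

```text
time_s: 18.85
eef_pos: [0.5283, 0.0936, -0.0299]
eef_rot: [-0.0, 0.681, 0.733, 0.0]
wrist_force: [-0.3, 0.4, -0.2]
opening: 0.28
time_s: 19.1
eef_pos: [0.5282, 0.0945, -0.0299]
eef_rot: [-0.0, 0.681, 0.733, 0.0]
wrist_force: [0.3, -0.9, 1.1]
opening: 0.278
time_s: 19.35
eef_pos: [0.5281, 0.0955, -0.0299]
eef_rot: [-0.0, 0.681, 0.733, 0.0]
wrist_force: [1.4, 0.8, 0.5]
opening: 0.281
tool s,t 98.01692142431423 3.4223692555242358 F [ 0.8 -0.2 -0. ]
blue band: centre s,t 162.75 -20.25 size 96.5 19.5 ang 90.0 s range 114.5 211.0 t range -30.0 -10.5
band edge slopes deg (outer,inner): [np.float64(9.401523932703718e-16), np.float64(3.681348338788774e-16)] outer t med -30.0
```

```bash
python3 - <<'E'
import cv2,numpy as np
r=cv2.imread("pics/r_p6.png")[::-1,::-1]
for s in np.arange(206,230,1.): print(s,r[int((s+230)*2),120-40:120+41].mean(0).astype(int)[::-1],end=' ')
E
python3 -m pendant '[[[-0.1,1,0,0,24],[0,0,0,0,24]]]';python3 -m pendant '[[[-0.1,1,0,0,24],[0,0,0,0,24]]]'
```

```text
206.0 [155 154 150] 207.0 [149 149 146] 208.0 [148 153 152] 209.0 [150 155 154] 210.0 [150 155 154] 211.0 [151 156 155] 212.0 [0 0 0] 213.0 [0 0 0] 214.0 [0 0 0] 215.0 [0 0 0] 216.0 [0 0 0] 217.0 [0 0 0] 218.0 [0 0 0] 219.0 [0 0 0] 220.0 [0 0 0] 221.0 [0 0 0] 222.0 [0 0 0] 223.0 [0 0 0] 224.0 [0 0 0] 225.0 [0 0 0] 226.0 [0 0 0] 227.0 [0 0 0] 228.0 [0 0 0] 229.0 [0 0 0] time_s: 19.65
eef_pos: [0.528, 0.096, -0.0299]
eef_rot: [0.0, 0.681, 0.733, -0.0]
wrist_force: [-0.3, -4.2, 0.8]
opening: 0.282
time_s: 19.9
eef_pos: [0.5279, 0.096, -0.0298]
eef_rot: [0.001, 0.681, 0.733, -0.001]
wrist_force: [0.2, -8.8, 1.1]
opening: 0.279
```

Contact: the tool stalls at y = 0.096 and the force rises to 4.2 and then 8.8 N, so the carton is against the stop. I back off, go up, and check from above.

```bash
python3 -m pendant '[[[0.1,-2,0,0,24],[0.1,-2,0,0,24],[0.5,-6,0,0,24],[0.7,-10,0,0,24],[0,0,20,0,24],[0,0,40,0,24],[0,0,50,0,24],[0,0,40,0,24]]]';python3 -m pendant '[[[0,-50,0,0,24],[0,-50,0,0,24],[0,-50,0,0,24],[0,-50,0,0,24],[0,-40,0,0,24],[0,0,0,0,24],[0,0,0,0,24]]]'
python3 - <<'E'
from h import *
c=cam("top"); save(c,"final.png",(215,165,425,265),3.8)
np.set_printoptions(precision=1,suppress=True)
m=np.array([.5385,-.002]); ux=np.array([-.0715,.9974]); uy=np.array([-.9974,-.0715])
S,T=np.mgrid[-230:261:.5,-90:90.5:.5]
P=np.c_[m+S.reshape(-1,1)/1e3*ux+T.reshape(-1,1)/1e3*uy,np.full(S.size,.023)]
q=px(c,P).astype(np.float32).reshape(S.shape+(2,)); r=cv2.remap(c["img"],q[...,0],q[...,1],cv2.INTER_LINEAR)
for s in range(100,232,2):
    if s<118 or s>204: print(s,r[(s+230)*2,180-40:180+41].mean(0).astype(int),end=" ")
for t in ("tissue_carton","stain_vial","sample_flask"):
    for d in spotter.tip_of("top",t)[:3]: w=world(c,d["at"]);print(t,round(d["confidence"],2),w.round(4),((w[:2]-m)@ux*1e3).round(1),((w[:2]-m)@uy*1e3).round(1))
E
```

```text
time_s: 20.9
eef_pos: [0.5297, 0.0769, 0.1221]
eef_rot: [0.001, 0.681, 0.733, 0.0]
wrist_force: [1.1, -0.4, -0.3]
opening: 0.281
time_s: 21.78
eef_pos: [0.5289, -0.1625, 0.1199]
eef_rot: [-0.0, 0.681, 0.732, 0.0]
wrist_force: [-0.5, 0.3, 0.5]
opening: 0.282
100 [85 87 86] 102 [81 83 82] 104 [56 57 57] 106 [43 44 43] 108 [43 44 43] 110 [66 65 62] 112 [121 120 116] 114 [122 122 117] 116 [95 99 97] 206 [87 93 91] 208 [92 96 94] 210 [90 98 96] 212 [91 99 97] 214 [ 97 103 101] 216 [116 118 115] 218 [129 127 121] 220 [118  90  61] 222 [122  68   9] 224 [68 38 10] 226 [32 30 33] 228 [50 50 54] 230 [50 49 55] tissue_carton 0.98 [ 0.7 -0.1 -0. ] -128.3 -184.9
tissue_carton 0.72 [0.5 0.2 0. ] 165.4 3.1
tissue_carton 0.67 [ 0.6 -0.3  0. ] -349.7 -33.6
stain_vial 0.56 [ 0.4  0.1 -0. ] 89.5 134.5
sample_flask 0.73 [0.5 0.3 0. ] 296.3 22.5
sample_flask 0.28 [ 0.5 -0.   0. ] -0.4 -0.5
```

View pics/final.png

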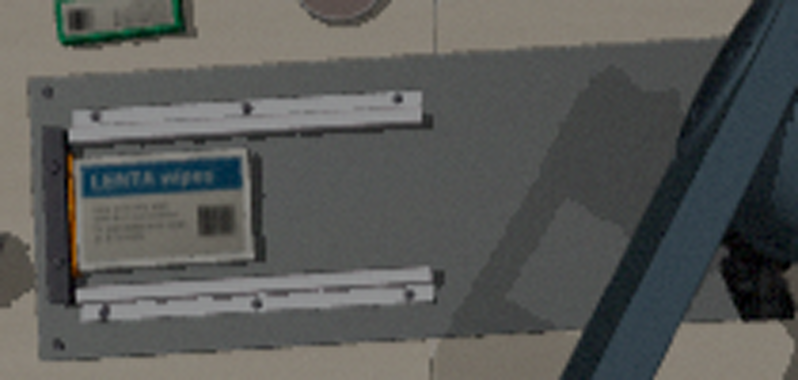

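The final picture shows the carton flat and square between the rails, with its left end at crop x ≈ 76, right on the orange pad. It has a gap to both rails, and the neighbouring things stand where they were. I hand in.

```bash
python3 -c "
from bench import order,monitor
print(order.hand_in(), monitor.get_obs()['time_s'])"
```

```text
the job is handed in; nothing more can be done
the job is handed in; nothing more can be done
```

I pushed the middle-sized carton with part-open fingers, centring it before the mouth, then straight down the lane until it met the stop. I then backed off, raised the arm clear and handed in at about 22 s.

**Last checks:**
- **Against the stop:** the tool stopped advancing and the push force rose to 4.2 N and then 8.8 N. In the top view the carton runs from about 110 to 219–220 mm past the mouth, with its end on the orange pad.
- **Clear of the rails:** on the way in there was about 11 mm of clearance each side, with yaw within about half a degree. The top view shows a gap on both sides, and nothing near the lane appears moved.

**What disagreed:**
- **Fingertip height:** the fingertips were about 40 mm short of the reported TCP (by picture geometry), far more than the 13 mm given. My first two passes therefore went over the carton without touching it. I lowered until the tips' shadows nearly met them and then pushed.
- **Carton offset in the top view:** the network put the carton 3 mm left of centre. The wrist edge measurements put it within 0.5 mm, and I trusted those.

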